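# Tip the weighed cookies into the canister and twist-lock its lid

### The arm

A 6-joint arm with a two-finger parallel gripper is mounted at the origin on a cart in front of the work surface, level with it; the furniture and walls round the work are solid. World frame = base frame: x ahead of the robot, y to its left, z up, the work surface at z = 0. Lengths are in m, angles in rad, forces in N, time in s.
With the tool pointing down it reaches from about 0.25 to 0.725 m from the base axis. Payload 4 kg.
Tool frame: the origin (TCP) lies midway between the tips of the shut fingers; the grasp point (between the pads) lies 19 mm behind it; z points along the fingers, y is the line along which they close (so a half turn about z gives the same grasp; the last joint's range is limited). The gripper opens to 85 mm and grips with 20 to 120 N. Pads are 22 mm wide; open, the fingers measure 114 mm over their backs; the gripper's body (76 mm by 85 mm) begins 54 mm behind the grasp point. The pads swing forward as they close: fully open they stand 13 mm farther back than shut.
Start: joints at [-1.132, 0.241, 0.005, 1.335, 0, 1.571], TCP at [0.212, -0.453, 0.231] pointing down, gripper open.
Joint ranges: [-2.72, 2.72], [-1.05, 1.87], [-1.09, 1.28], [-1.99, 2.15], [-1.42, 1.44], [-3.14, 3.14]. Speed limits (rad/s): [2.79, 2.79, 3.14, 3.14, 3.14, 3.14].

### API

Orientations are given as a unit quaternion [x, y, z, w].
In Python, from workcell import bot gives the robot as it stands. The module is installed in compiled form; this text tells all that it offers.
- The arm moves only by the tool drive_tool, never from a script. Its arguments are lists of equal length, an entry for each row: "slide": the shift along the tool's x, y, z scaled (see below), a list of three; "rotation": the turn, a rotation vector about the tool's x, y, z scaled (see below), a list of three. A call has exactly 8 rows; each row is the pose to reach, as a shift and turn from the pose commanded when the call began, along the tool's axes at that moment; what a row does not reach only later rows make up. The controller multiplies each number of a shift by 250 mm and each number of a turn by 0.5 rad. A row lasts 1/8 s, in which the tool goes at most 62.5 mm and 10.7 degrees, less where a joint would pass 70% of its speed; a pose out of reach is approached as far as the arm can. A call with a number of a shift or a turn outside -1 to 1 is refused whole. A call with a gripper value outside its range is refused whole. "gripper" is the opening, from 0 (shut) to 1 (fully open), set as the call begins (left out, the last holds). The fingers move at their own pace and stop on an object; the grip force is fixed at half the most. Time passes only in rows, so rows that repeat a pose let the fingers close, or fill a call up. It gives the time, the measured TCP pose, the force, the opening and the grip force at its end, in the units of the state.
- bot.get_obs(): the state, without advancing time (a new reading comes with each control period).
- bot.camera(name): name is "scene" or "top" or "wrist"; returns a dict with "image" (480x640x3 uint8, red, green, blue), "z_map" (480x640 float32, m along the optical axis (not along the pixel's ray), 0 where there is no reading), "camera_matrix" (3x3 intrinsics, pixels), "xyz" and "orientation" of the camera in the world. Camera axes: x right, y up, looking along -z (the intrinsics and any distortion apply to the point x, -y, -z); pixel columns grow to the right and rows downward; lengths in m; the calibration is good to about 2 mm. A picture is of the moment at which its call begins.
- bot.job_done(): hands the job in; it is judged then, once.
The state is a dict: "clock": time; "joint_pos": joint angles; "joint_vel": joint speeds; "tau": joint torques, N m; "eef_pos": TCP position; "tool_rot": TCP orientation; "ft_force": force on the tool from outside, world axes, zero at the start; "ft_torque": the same for the moment, N m; "grip_width": finger opening in m; "grasp_force": force on a finger pad.
Only numpy, scipy, OpenCV 4.12 (cv2) and the standard library are available. Lean on these libraries where they do the work, as an engineer would, in place of code of your own. Each camera call takes 0.05 s, during which the arm holds its last target. There are 200 camera calls.

### The job

The portion of three cookies in the weighing pan is ready for storing: carry the pan to the steel canister and tip all three cookies in, without touching a cookie with the gripper, then put the empty pan back flat on the middle of the scale's platform. Finally close the canister: lower the lid with its two lugs through the two slots of the canister's rim until it sits fully down, turn it clockwise (seen from above) to the stop so that it is locked, and let go. Do not disturb the other things on the table.

Things in the scene. Friction and masses are not known exactly. Their poses are not given: they have to be found in the camera images.
- pan: Weighing pan: open-fronted aluminium scoop, 190 mm long (x), 103 mm wide (98 inside), 0.13 kg, on the scale. Origin: centre of its underside; +x points out of the open mouth, z up. Floor 3 mm; 2.5 mm walls 40 mm high at the rear and sides, 24 mm high over the last 30 mm to the mouth. Black handle at the rear. Starts with its mouth away from the robot (within 25 degrees), x axis along the scale's.
- pan_handle (a point): Middle of the pan's straight handle, at 140 mm behind the pan's origin and 28 mm over its underside; axes as the pan's. The handle runs from 99 to 185 mm behind the origin, 20 mm wide (y), 18 mm high.
- pan_mouth (a point): Middle of the pan's front edge, on its floor (95 mm before the origin, 3 mm over the underside). Cookies start to slide toward it at 25 to 37 degrees of tilt and run out at about 50 degrees.
- cookie_a: Round cookie, about 86 mm across and 20 mm thick, 30 g; lies flat in the rear half of the pan. Origin: centre of its underside.
- cookie_b: Round cookie, about 85 mm across and 20 mm thick, 30 g; lies flat in the front half of the pan. Origin: centre of its underside.
- cookie_c: Round cookie, about 88 mm across and 16 mm thick, 30 g; lies on top of the other two, its top just under the pan's rim. Origin: centre of its underside.
- scale: Flat digital kitchen scale, does not move, 160 mm (x) by 210 mm (y), top of its platform 17 mm over the table. Origin: centre of its underside. The platform takes y from -105 to about +50 mm; the display and two buttons (3 mm proud) lie beyond, near y = +76 mm.
- scale_platform (a point): Middle of the scale's platform, on its top (25 mm from the scale's origin along its -y).
- canister: Round steel storage canister, open on top; its suction foot holds it fast, it does not move. Origin: centre of its underside, z up. Body 166 mm outside, 160 mm inside, inner floor 6 mm, rim 110 mm high. Two flanges round its neck (to radius 90 mm, from 101 to 106 mm high) leave two slots, each 44 degrees wide, centred on its +x and -x axes.
- canister_rim (a point): Centre of the canister's mouth at rim height (110 mm); axes as the canister's. Stops under the flanges let a lid that has gone down through the slots turn only clockwise from above, by about 76 degrees; it has about 4 mm of free lift under them.
- lid: Round steel lid, 200 mm across, 0.26 kg, starts skirt down on the table. Origin: centre of the skirt's lower edge, z up. Top plate from 18 to 21 mm. Two inward lugs at the skirt's lower edge, each 30 degrees wide and 5 mm thick, on its +x and -x axes (small raised tabs outside mark them). It may be put on turned half round.
- lid_seat (a point): Centre of the underside of the lid's top plate (18 mm over the lid's origin), axes as the lid's. It rests on the rim when the lugs have gone down through the slots (aligned within 6 degrees, centred within 3 mm); on top of the flanges it stays 14 mm higher.
- lid_handle (a point): Middle of the lid's black bar handle, 44 mm over the lid's origin; the bar lies along the lid's x axis: 92 mm long, 20 mm wide (y), from 31 to 57 mm over the lid's origin.
- spice_jar: Bystander: spice jar with a red cap, 45 mm across, 106 mm high. Origin: centre of its underside.
- date_stamp: Bystander: standing hand stamp with a brown knob, 24 x 42 x 64 mm. Origin: centre of its underside.
- silica: Bystander: white drying-agent packet lying flat, 36 x 50 x 9 mm. Origin: centre of its underside.

How it is judged:
By the outcome, as a careful person would: the job done as asked, in the order asked, and still so for the second after the job is handed in, with the robot touching nothing.
It also fails if it takes over 67 s, if anything falls off the work surface, if the arm or the gripper's body presses on something with over 40 N, if the wrist force passes 120 N, or if a joint passes its speed limit or range.

## Working session

There is one attempt and no reset: what is moved stays moved. The work goes in short steps, Python scripts to look and compute and a tool call to move; the robot and the scene stay as the last step left them, time stands still between calls to the robot, and variables do not carry over. Pictures are saved under pics/ and viewed, at most 10 in all, crops included, and the job is handed in when it is done.

Besides the shell and the picture viewer there is one more tool, called after "Emit:" by a JSON object that holds its "method" and its "body". drive_tool: Moves the arm, as the interface text tells. Shifts and turns lie within -1 to 1; 1 stands for 250 mm of shift or 0.5 rad of turn. Its arguments: {"type":"object","properties":{"slide":{"type":"array","items":{"type":"array","items":{"type":"number"}}},"rotation":{"type":"array","items":{"type":"array","items":{"type":"number"}}},"gripper":{"type":"number"}},"required":["slide","rotation"]}

```bash
mkdir -p pics
cat > h.py <<'E'
import numpy as np,cv2
from scipy.spatial.transform import Rotation as R
from workcell import bot
def cam(n):
    c=bot.camera(n); c['R']=R.from_quat(c['orientation']).as_matrix() if np.size(c['orientation'])==4 else np.array(c['orientation']); return c
def cloud(c):
    K=c['camera_matrix'];v,u=np.mgrid[:480,:640];z=c['z_map']
    p=np.stack([(u-K[0,2])/K[0,0]*z,-(v-K[1,2])/K[1,1]*z,-z],-1)
    P=p@c['R'].T+c['xyz']; P[z==0]=np.nan; return P
def save(c,n): cv2.imwrite('pics/'+n+'.png',c['image'][:,:,::-1])
E
python3 - <<'E'
from h import *
o=bot.get_obs();print({k:np.round(v,3) for k,v in o.items()})
a=cam('top');b=cam('scene')
for c in(a,b):print(c['xyz'],c['orientation'],c['camera_matrix'].tolist(),(c['z_map']==0).mean())
im=np.hstack([a['image'],b['image']]);
save(a,'top1');save(b,'scene1');np.save('top.npy',cloud(a))
E
```

```text
{'clock': np.float64(0.0), 'joint_pos': array([-1.132,  0.241,  0.004,  1.335, -0.   ,  1.571]), 'joint_vel': array([-0.   ,  0.   , -0.   , -0.001, -0.   ,  0.   ]), 'tau': array([-1.0000e-03, -3.7232e+01,  2.5241e+01,  1.7000e-02, -0.0000e+00,
       -0.0000e+00]), 'eef_pos': array([ 0.212, -0.452,  0.23 ]), 'tool_rot': array([ 0.976,  0.218, -0.   , -0.001]), 'ft_force': array([ 0.433,  0.505, -0.23 ]), 'ft_torque': array([-0.055,  0.007,  0.016]), 'grasp_force': np.float64(0.0), 'grip_width': np.float64(0.086)}
[ 0.3735529  -0.03572395  1.40429778] [-0.06018607  0.05735095  0.70618607 -0.70312854] [[543.3947140193812, 0.0, 312.8873328060712], [0.0, 543.3947140193812, 241.95836082239754], [0.0, 0.0, 1.0]] 0.003929036458333333
[-0.437242   -1.1736907   0.86824371] [ 0.49052367 -0.19552768 -0.29442953  0.79653418] [[621.3991573944512, 0.0, 323.4870434354778], [0.0, 621.3991573944512, 228.92734503333887], [0.0, 0.0, 1.0]] 0.003896484375
```

View pics/top1.png

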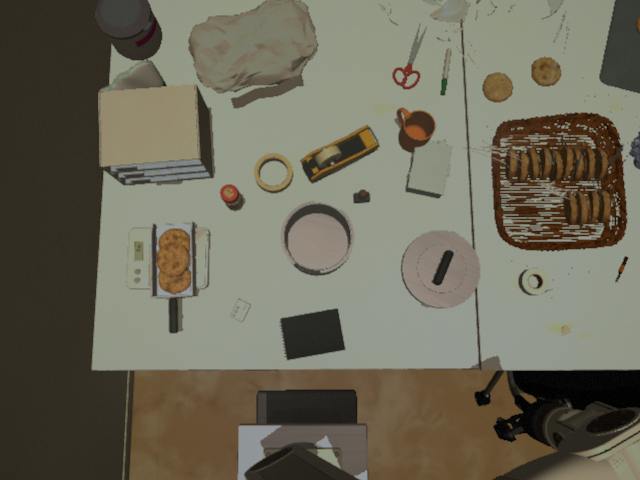

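View pics/scene1.png

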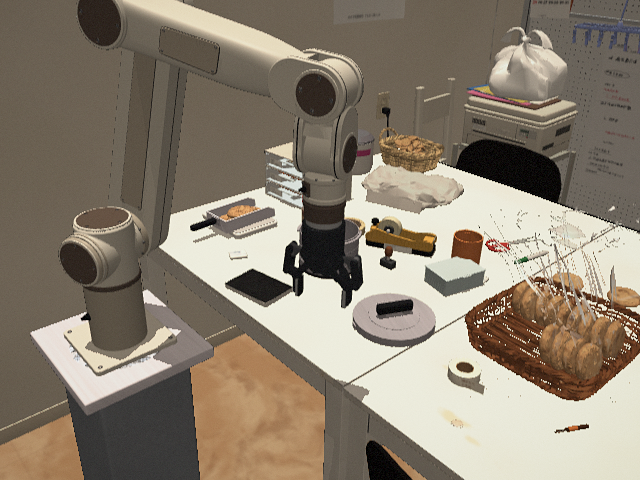

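The top view shows the pan (173,260) with its handle at (174,317), the canister at (318,238) and the lid at (440,268) with a dark bar at (443,267). The red-capped jar is at (231,195), the stamp at (361,196) and the packet at (241,310). The scene view agrees.

```bash
cat > m.py <<'E'
from h import *
im=cv2.imread('pics/top1.png');P=np.load('top.npy');hsv=cv2.cvtColor(im,cv2.COLOR_BGR2HSV)
for n,(u,v) in dict(pan=(173,260),can=(318,238),lid=(425,285),jar=(231,195),stamp=(361,196),pack=(241,310),scale=(138,270),table=(250,350)).items(): print(n,P[v,u].round(3))
def blob(box,zmin,zmax,dark=None):
    x0,y0,x1,y1=box;m=np.zeros((480,640),bool);m[y0:y1,x0:x1]=1
    m&=(P[...,2]>zmin)&(P[...,2]<zmax)
    if dark:m&=im.max(2)<dark
    q=P[m];r=cv2.minAreaRect((q[:,:2]*1000).astype(np.float32));return m.sum(),q.mean(0).round(4),r
print('panhandle',blob((160,296,190,340),.02,.2,70))
print('lidbar',blob((425,240,465,295),.03,.2,70))
print('pan walls',blob((140,210,210,305),.045,.2))
print('scale',blob((120,215,215,300),.01,.024))
def circ(box,zmin,zmax):
    x0,y0,x1,y1=box;m=np.zeros((480,640),bool);m[y0:y1,x0:x1]=1;m&=(P[...,2]>zmin)&(P[...,2]<zmax)
    q=(P[m][:,:2]*1000).astype(np.float32);return cv2.minEnclosingCircle(q),cv2.fitEllipse(cv2.convexHull(q)),P[m][:,2].mean()
print('can',circ((270,190,370,285),.104,.13));print('canfl',circ((270,190,370,285),.098,.1075));print('lid',circ((395,220,490,315),.012,.028))
E
python3 m.py
```

```text
pan [0.556 0.319 0.057]
can [ 0.618 -0.044  0.008]
lid [ 0.494 -0.316  0.021]
jar [0.709 0.17  0.107]
stamp [ 0.718 -0.154  0.057]
pack [0.433 0.153 0.011]
scale [0.535 0.418 0.02 ]
table [0.332 0.13  0.002]
panhandle (np.int64(278), array([0.4199, 0.3152, 0.0524]), ((421.57025146484375, 316.26470947265625), (25.802581787109375, 87.69322967529297), 86.00444030761719))
lidbar (np.int64(305), array([ 0.5345, -0.3538,  0.0552]), ((536.1286010742188, -355.2231140136719), (21.30614471435547, 89.63617706298828), 65.49404907226562))
pan walls (np.int64(1338), array([0.5473, 0.3245, 0.0532]), ((550.4771118164062, 325.2882080078125), (209.2964324951172, 106.287109375), 2.910414218902588))
scale (np.int64(2770), array([0.5685, 0.3549, 0.0178]), ((568.2725219726562, 346.0585632324219), (211.53048706054688, 198.9774169921875), 89.33108520507812))
can (((607.043212890625, -39.97139358520508), 89.90226745605469), ((607.4962158203125, -40.07252883911133), (177.27542114257812, 178.8064422607422), 142.02330017089844), np.float64(0.10814602523545826))
canfl (((607.3323974609375, -39.887264251708984), 89.89810180664062), ((607.6273803710938, -40.113895416259766), (177.92213439941406, 179.1624755859375), 145.9177703857422), np.float64(0.10448282605133578))
lid (((538.0478515625, -353.7076721191406), 103.44677734375), ((536.8741455078125, -355.9568176269531), (198.5298614501953, 202.6382598876953), 55.92851257324219), np.float64(0.02170408548657847))
```

Emit:
{"method": "drive_tool", "body": {"slide": [[0.1,0,-0.05],[0.25,0,-0.1],[0.45,0,-0.15],[0.65,0,-0.2],[0.85,0,-0.25],[1,0,-0.28],[1,0,-0.28],[1,0,-0.28]], "rotation": [[0,0,0.1],[0,0,0.25],[0,0,0.4],[0,0,0.55],[0,0,0.7],[0,0,0.775],[0,0,0.775],[0,0,0.775]], "gripper": 1}}

```text
clock: 1.1
eef_pos: [0.4382, -0.3463, 0.3006]
tool_rot: [1.0, 0.026, -0.001, -0.0]
ft_force: [-0.3, -0.5, 0.7]
grip_width: 0.0859
grasp_force: 0.0
```

```bash
cat >> h.py <<'E'
import json
def down(yaw): # tool x at yaw (deg), z down
    return R.from_euler('z',yaw,degrees=True)*R.from_euler('x',180,degrees=True)
def cur():
    o=bot.get_obs(); return np.array(o['eef_pos']),R.from_quat(o['tool_rot']),o
def rows(poses):
    """poses: list of (pos,Rot) -> rows"""
    p0,r0,o=cur();S=[];T=[]
    for p,r in poses:
        S.append((r0.inv().apply(np.array(p)-p0)/.25).round(3).tolist());T.append(((r0.inv()*r).as_rotvec()/.5).round(3).tolist())
    print('slide',json.dumps(S));print('rotation',json.dumps(T));print('max',np.abs(S).max(),np.abs(T).max())
def ramp(p1,r1,n=8,hold=1,w=None):
    p0,r0,o=cur();m=n-hold;f=[(1-np.cos(np.pi*(i+1)/m))/2 for i in range(m)]+[1]*hold
    d=(r0.inv()*r1).as_rotvec()
    rows([(p0+(np.array(p1)-p0)*k,r0*R.from_rotvec(d*k)) for k in f])
E
python3 - <<'E'
from h import *
p,r,o=cur();print(p,r.as_matrix().round(3),o['joint_pos'])
c=cam('wrist');print(r.inv().apply(c['xyz']-p), (r.inv()*R.from_matrix(c['R'])).as_matrix().round(2),c['camera_matrix'][0,0])
ramp([.51,-.04,.32],down(3))
E
```

```text
[ 0.43816192 -0.34632092  0.30056366] [[ 0.999  0.052 -0.002]
 [ 0.052 -0.999  0.001]
 [-0.002 -0.001 -1.   ]] [-6.68595915e-01  3.46914968e-01  3.28651710e-01  1.55426230e+00
 -4.79766031e-04  2.42126468e+00]
[ 0.07709298  0.0009668  -0.14271515] [[-0.    0.95  0.3 ]
 [ 1.    0.    0.  ]
 [ 0.    0.3  -0.95]] 353.62911987946103
slide [[0.017, -0.06, -0.004], [0.066, -0.228, -0.014], [0.136, -0.47, -0.03], [0.214, -0.74, -0.047], [0.285, -0.982, -0.062], [0.333, -1.15, -0.073], [0.351, -1.21, -0.077], [0.351, -1.21, -0.077]]
rotation [[-0.0, 0.0, -0.0], [-0.0, 0.001, -0.001], [-0.001, 0.001, -0.001], [-0.001, 0.002, -0.002], [-0.001, 0.002, -0.003], [-0.002, 0.003, -0.003], [-0.002, 0.003, -0.003], [-0.002, 0.003, -0.003]]
max 1.21 0.003
```

Emit:
{"method": "drive_tool", "body": {"slide": [[0.02,-0.06,0],[0.06,-0.2,-0.02],[0.12,-0.4,-0.04],[0.2,-0.62,-0.05],[0.26,-0.82,-0.06],[0.3,-0.95,-0.07],[0.32,-1,-0.08],[0.32,-1,-0.08]], "rotation": [[0,0,-0.06],[0,0,-0.2],[0,0,-0.4],[0,0,-0.62],[0,0,-0.82],[0,0,-0.95],[0,0,-1],[0,0,-1]]}}

```text
clock: 2.15
eef_pos: [0.5057, -0.0924, 0.3216]
tool_rot: [0.962, 0.273, 0.0, 0.0]
ft_force: [-0.2, -0.2, 0.0]
grip_width: 0.0851
grasp_force: 0.0
```

Emit:
{"method": "drive_tool", "body": {"slide": [[0.02,-0.02,0],[0.06,-0.1,0],[0.1,-0.2,0],[0.12,-0.3,0],[0.13,-0.4,0],[0.14,-0.46,0],[0.14,-0.5,0],[0.14,-0.5,0]], "rotation": [[0,0,-0.06],[0,0,-0.2],[0,0,-0.4],[0,0,-0.62],[0,0,-0.82],[0,0,-0.95],[0,0,-1],[0,0,-1]]}}

```text
clock: 3.15
eef_pos: [0.4701, 0.0321, 0.3214]
tool_rot: [0.865, 0.502, 0.0, 0.0]
ft_force: [0.1, -0.9, 0.2]
grip_width: 0.0856
grasp_force: 0.0
```

Run:
```python
from h import *
p,r,o=cur();print(p,o['joint_pos'])
c=cam('wrist');save(c,'w1');P=cloud(c);np.save('w1.npy',P);np.savez('w1.npz',**c)
z=P[...,2];m=(z>.095)&(z<.118);q=P[m][:,:2]
print(m.sum(),cv2.minEnclosingCircle((q*1000).astype(np.float32)))
```

```text
[0.47007231 0.03210569 0.32138197] [ 6.83576631e-02  1.62100340e-01  1.38467874e-01  1.54698282e+00
 -2.54763584e-04  2.15882700e+00]
6397 ((361.5423583984375, 10.483320236206055), 335.7203369140625)
```

View pics/w1.png

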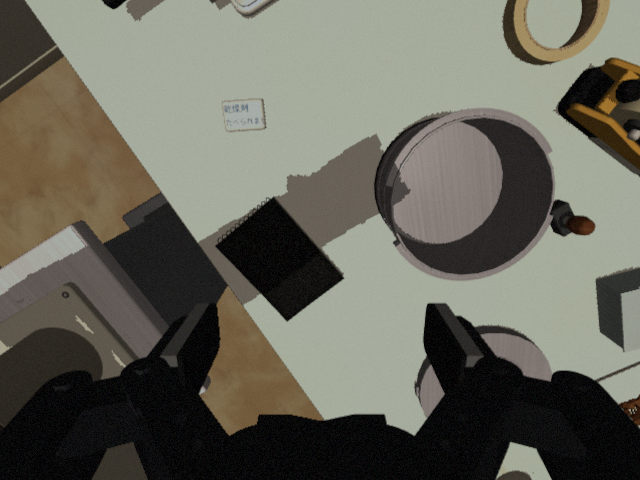

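The canister's mouth is at (470,190). The flange is missing on the left, about (428,122) to (397,240), and on the right below about (553,155), so those are the slots. I'll take the angular profile of the outer edge from the depth map.

Run:
```python
from h import *
P=np.load('w1.npy');z=P[...,2]
d0=P[...,:2]-[.607,-.04]; near=np.hypot(d0[...,0],d0[...,1])<.12
rim=near&(z>.1075)&(z<.114);q=(P[rim][:,:2]*1000).astype(np.float32)
fl=near&(z>.098)&(z<.114);q2=(P[fl][:,:2]*1000).astype(np.float32)
print(np.median(z[rim]),cv2.minEnclosingCircle(q),cv2.minEnclosingCircle(q2))
c=np.array(cv2.minEnclosingCircle(q2)[0])
for nm,Q in(('all',q2),):
    d=Q-c;a=np.degrees(np.arctan2(d[:,1],d[:,0]));rr=np.hypot(*d.T)
    print([(i,round(float(rr[(a>=i)&(a<i+5)].max()),1)) if ((a>=i)&(a<i+5)).any() else (i,0) for i in range(-180,180,5)])
# scale, from top view: edge extents
```

```text
0.10961552657550253 ((605.4594116210938, -39.06155014038086), 88.73225402832031) ((605.883056640625, -40.150306701660156), 90.23292541503906)
[(-180, 89.4), (-175, 89.5), (-170, 89.4), (-165, 89.5), (-160, 89.4), (-155, 89.3), (-150, 89.1), (-145, 89.3), (-140, 89.2), (-135, 89.2), (-130, 89.2), (-125, 89.1), (-120, 89.2), (-115, 89.3), (-110, 89.4), (-105, 89.5), (-100, 89.8), (-95, 89.6), (-90, 89.2), (-85, 89.6), (-80, 89.6), (-75, 89.3), (-70, 89.3), (-65, 90.2), (-60, 89.3), (-55, 89.7), (-50, 90.0), (-45, 89.2), (-40, 88.8), (-35, 82.4), (-30, 82.2), (-25, 82.8), (-20, 83.1), (-15, 82.7), (-10, 82.4), (-5, 82.5), (0, 88.8), (5, 89.7), (10, 89.7), (15, 89.5), (20, 89.7), (25, 89.5), (30, 89.2), (35, 90.0), (40, 89.6), (45, 89.8), (50, 89.6), (55, 89.1), (60, 89.7), (65, 89.7), (70, 89.7), (75, 89.8), (80, 89.8), (85, 89.7), (90, 89.9), (95, 89.8), (100, 90.0), (105, 89.9), (110, 90.1), (115, 90.2), (120, 90.2), (125, 90.0), (130, 89.9), (135, 89.9), (140, 83.0), (145, 83.4), (150, 82.9), (155, 83.1), (160, 83.4), (165, 82.8), (170, 83.0), (175, 83.0)]
```

Emit:
{"method": "drive_tool", "body": {"slide": [[0.03,-0.03,0],[0.1,-0.1,0],[0.18,-0.18,0],[0.26,-0.26,0],[0.33,-0.33,0],[0.38,-0.38,0],[0.4,-0.4,0],[0.4,-0.4,0]], "rotation": [[0,0,-0.06],[0,0,-0.2],[0,0,-0.4],[0,0,-0.62],[0,0,-0.82],[0,0,-0.95],[0,0,-1],[0,0,-1]]}}

```text
clock: 4.2
eef_pos: [0.433, 0.1687, 0.3212]
tool_rot: [0.714, 0.7, -0.0, 0.0]
ft_force: [0.0, -0.1, 0.0]
grip_width: 0.0856
grasp_force: 0.0
```

Emit:
{"method": "drive_tool", "body": {"slide": [[0.03,-0.01,0],[0.12,-0.05,0],[0.24,-0.1,0],[0.36,-0.14,0],[0.48,-0.18,0],[0.54,-0.2,0],[0.58,-0.21,0],[0.58,-0.21,0]], "rotation": [[0,0,-0.06],[0,0,-0.2],[0,0,-0.4],[0,0,-0.62],[0,0,-0.82],[0,0,-0.95],[0,0,-1],[0,0,-1]]}}

```text
clock: 5.2
eef_pos: [0.3835, 0.3146, 0.3212]
tool_rot: [0.519, 0.855, -0.0, 0.0]
ft_force: [-0.6, -0.4, 1.2]
grip_width: 0.0855
grasp_force: 0.0
```

Emit:
{"method": "drive_tool", "body": {"slide": [[0,0,0],[0,0,0.05],[0,0,0.1],[0,0,0.15],[0,0,0.2],[0,0,0.22],[0,0,0.24],[0,0,0.24]], "rotation": [[0,0,-0.06],[0,0,-0.2],[0,0,-0.4],[0,0,-0.62],[0,0,-0.82],[0,0,-0.95],[0,0,-1],[0,0,-1]]}}

```text
clock: 6.2
eef_pos: [0.3834, 0.3141, 0.2611]
tool_rot: [0.291, 0.957, -0.0, -0.0]
ft_force: [0.4, 0.0, -0.7]
grip_width: 0.0852
grasp_force: 0.0
```

```bash
cat >> h.py <<'E'
def ptool(yaw,t): # pan-frame tool: z leans t deg toward +x(yaw) from down, tool x backward
    tz=np.array([np.sin(np.radians(t)),0,-np.cos(np.radians(t))]);tx=np.array([-np.cos(np.radians(t)),0,-np.sin(np.radians(t))])
    return R.from_euler('z',yaw,degrees=True)*R.from_matrix(np.stack([tx,np.cross(tz,tx),tz],1))
E
python3 - <<'E'
from h import *
P=np.load('w1.npy');z=P[...,2];d=P[...,:2]*1000-[605.9,-40.15];r=np.hypot(d[...,0],d[...,1]);m=(z>.098)&(z<.114)&(r<100)
a=np.degrees(np.arctan2(d[...,1],d[...,0]))[m]%360;r=r[m]
for lo,hi in((-42,8),(130,200)):
  g=[k for k in np.arange(lo,hi,.5) if (s:=np.abs((a-k+180)%360-180)<.5).any() and r[s].max()<86.5];print(g[0],g[-1],len(g))
p,rr,o=cur();print(p,rr.as_matrix()[:,0],o['joint_pos'])
ramp([.375,.314,.18],ptool(3,25))
E
```

```text
-39.0 3.5 86
140.5 183.0 86
[0.38340561 0.3140845  0.26111371] [-8.30135841e-01  5.57561185e-01  1.06435007e-04] [ 6.86364723e-01  2.21500168e-01  5.76939176e-02  1.40750890e+00
 -4.53384829e-05  1.27780975e+00]
slide [[0.001, -0.001, 0.016], [0.005, -0.004, 0.061], [0.011, -0.007, 0.126], [0.017, -0.012, 0.198], [0.022, -0.015, 0.263], [0.026, -0.018, 0.308], [0.028, -0.019, 0.324], [0.028, -0.019, 0.324]]
rotation [[-0.014, -0.042, -0.063], [-0.053, -0.159, -0.238], [-0.11, -0.328, -0.492], [-0.172, -0.515, -0.774], [-0.229, -0.684, -1.028], [-0.268, -0.801, -1.204], [-0.282, -0.843, -1.267], [-0.282, -0.843, -1.267]]
max 0.324 1.267
```

Emit:
{"method": "drive_tool", "body": {"slide": [[0,0,0],[0,0,0.06],[0.01,-0.01,0.12],[0.02,-0.01,0.2],[0.02,-0.015,0.26],[0.026,-0.018,0.3],[0.028,-0.019,0.32],[0.028,-0.019,0.32]], "rotation": [[-0.01,-0.04,-0.06],[-0.05,-0.15,-0.22],[-0.1,-0.3,-0.45],[-0.15,-0.45,-0.67],[-0.19,-0.57,-0.86],[-0.21,-0.64,-0.96],[-0.22,-0.66,-1],[-0.22,-0.66,-1]]}}

```text
clock: 7.2
eef_pos: [0.3748, 0.3147, 0.1815]
tool_rot: [0.042, 0.984, 0.005, 0.171]
ft_force: [0.2, -0.3, -0.3]
grip_width: 0.0851
grasp_force: 0.0
```

Run:
```python
from h import *
p,rr,o=cur();print(p,o['joint_pos'])
c=cam('wrist');save(c,'w2');P=cloud(c);np.save('w2.npy',P)
```

```text
[0.37479429 0.31466066 0.18152712] [ 0.85979434  0.08161094 -0.37763351  0.88562273 -0.26209872  0.91512474]
```

View pics/w2.png

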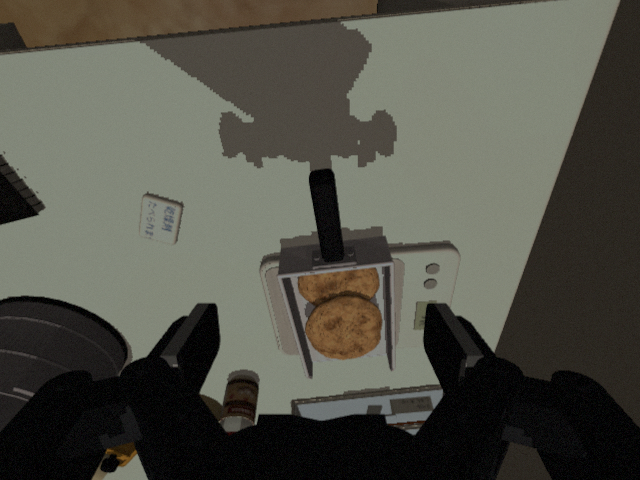

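The handle runs from (322,172) to (332,262). The pan with its cookies is around (340,310), the scale's near corners are at (262,262) and (458,247), and the packet is at (162,218).

Run:
```python
from h import *
P=np.load('w2.npy');im=cv2.imread('pics/w2.png');z=P[...,2]
U,V=np.meshgrid(range(640),range(480))
def box(a,b,c,d):return (U>=a)&(U<c)&(V>=b)&(V<d)
m=box(305,165,350,262)&(im.max(2)<60)&(z>.035)&(z<.07);q=P[m]
q=q[q[:,2]>np.percentile(q[:,2],40)]
r=cv2.minAreaRect((q[:,:2]*1000).astype(np.float32));print('handle top',m.sum(),q.mean(0),r,np.percentile(q[:,2],[5,50,95]))
vx=cv2.fitLine((q[:,:2]*1000).astype(np.float32),cv2.DIST_L2,0,.01,.01).ravel();print(vx,np.degrees(np.arctan2(vx[1],vx[0])))
m=box(270,225,410,385)&(z>.051)&(z<.064)&(im.max(2)>60)&(~((im[...,2].astype(int)-im[...,0])>30));q=P[m];print('walls',m.sum(),cv2.minAreaRect((q[:,:2]*1000).astype(np.float32)))
m=box(250,235,480,420)&(z>.011)&(z<.024);q=P[m];print('scale',np.percentile(q,[0.5,99.5],axis=0).round(4),cv2.minAreaRect((q[:,:2]*1000).astype(np.float32)))
n,l,s,_=cv2.connectedComponentsWithStats(m.astype(np.uint8));k=[i for i in range(1,n) if s[i,4]>300]
for i in k: Q=P[l==i];print(s[i],cv2.minAreaRect((Q[:,:2]*1000).astype(np.float32)))
```

```text
handle top 2423 [0.41470191 0.31850614 0.05392681] ((419.6010437011719, 318.99981689453125), (86.04994201660156, 20.55644416809082), 6.882065773010254) [0.05308728 0.05391176 0.05485795]
[9.9823493e-01 5.9388876e-02 4.1470190e+02 3.1850613e+02] 3.4047353
walls 1513 ((550.6702270507812, 325.3781433105469), (180.2858123779297, 105.18305206298828), 2.9045891761779785)
scale [[0.4634 0.1977 0.0113]
 [0.7837 0.4581 0.0237]] ((623.8558959960938, 322.48504638671875), (319.71728515625, 272.0903625488281), 3.5961458683013916)
[ 390  246   71  102 4738] ((564.6171875, 420.01397705078125), (161.8094940185547, 71.1788558959961), 4.1687912940979)
[ 260  258   39   97 1671] ((564.1142578125, 253.4969940185547), (157.15255737304688, 24.884075164794922), 0.589279055595398)
[357 266  31  92 800] ((579.9525756835938, 370.94061279296875), (37.60618591308594, 156.7755126953125), 81.59504699707031)
[290 276  49  87 730] ((582.890869140625, 284.7834167480469), (156.56625366210938, 33.445411682128906), 11.2796049118042)
[ 291  390  154   25 1287] ((775.2653198242188, 352.68768310546875), (7.425286293029785, 230.8289031982422), 5.2071614265441895)
```

```bash
cat >> h.py <<'E'
YAW=3.2
def grasp_tcp(G,yaw,t): r=ptool(yaw,t); return np.array(G)+.019*r.as_matrix()[:,2],r
E
python3 - <<'E'
from h import *
p,r=grasp_tcp([.4365,.3197,.045],3.2,25);print(p);ramp(p,r)
E
```

```text
[0.44451723 0.32014823 0.02778015]
slide [[-0.002, 0.001, 0.033], [-0.009, 0.005, 0.127], [-0.019, 0.011, 0.262], [-0.031, 0.017, 0.412], [-0.041, 0.023, 0.547], [-0.048, 0.027, 0.641], [-0.05, 0.028, 0.674], [-0.05, 0.028, 0.674]]
rotation [[-0.003, -0.009, -0.014], [-0.011, -0.034, -0.051], [-0.023, -0.07, -0.106], [-0.037, -0.111, -0.167], [-0.049, -0.147, -0.221], [-0.057, -0.172, -0.259], [-0.06, -0.181, -0.273], [-0.06, -0.181, -0.273]]
max 0.674 0.273
```

Emit:
{"method": "drive_tool", "body": {"slide": [[0,0,0.03],[-0.01,0.01,0.13],[-0.02,0.01,0.26],[-0.03,0.02,0.41],[-0.04,0.025,0.55],[-0.05,0.028,0.64],[-0.05,0.028,0.674],[-0.05,0.028,0.674]], "rotation": [[-0.01,-0.03,-0.04],[-0.03,-0.08,-0.12],[-0.05,-0.14,-0.21],[-0.06,-0.17,-0.25],[-0.06,-0.181,-0.273],[-0.06,-0.181,-0.273],[-0.06,-0.181,-0.273],[-0.06,-0.181,-0.273]]}}

```text
clock: 8.25
eef_pos: [0.4444, 0.3196, 0.0271]
tool_rot: [-0.027, 0.976, 0.006, 0.216]
ft_force: [0.1, -0.5, -0.3]
grip_width: 0.0857
grasp_force: 0.0
```

Emit:
{"method": "drive_tool", "body": {"slide": [[0,0,0],[0,0,0],[0,0,0],[0,0,0],[0,0,0],[0,0,0],[0,0,0],[0,0,0]], "rotation": [[0,0,0],[0,0,0],[0,0,0],[0,0,0],[0,0,0],[0,0,0],[0,0,0],[0,0,0]], "gripper": 0}}

```text
clock: 9.25
eef_pos: [0.444, 0.3199, 0.0276]
tool_rot: [-0.028, 0.976, 0.006, 0.216]
ft_force: [-3.1, -0.5, 5.5]
grip_width: 0.0191
grasp_force: 59.8
```

```bash
cat >> h.py <<'E'
# grasp: pan pose in tool frame, saved in g.json
def panpose(p,r): # tool -> pan
    g=json.load(open('g.json'));q=R.from_quat(g['q']);return p+r.apply(g['t']),r*q
def toolfor(pp,pr):
    g=json.load(open('g.json'));q=R.from_quat(g['q']);r=pr*q.inv();return pp-r.apply(g['t']),r
def panR(yaw,tip): return R.from_euler('z',yaw,degrees=True)*R.from_euler('y',tip,degrees=True)
def mouth(m,yaw,tip): # pan pose w/ mouth point m
    r=panR(yaw,tip);return np.array(m)-r.apply([.095,0,.003]),r
E
python3 - <<'E'
from h import *
p,r,o=cur();print(p,o['grip_width'],o['joint_pos'],o['ft_force'])
pp=np.array([.5613,.3272,.017]);pr=panR(3.2,0)
json.dump({'t':r.inv().apply(pp-p).tolist(),'q':(r.inv()*pr).as_quat().tolist()},open('g.json','w'))
ramp(p+[-.02,-.02,.2],r)
E
```

```text
[0.44403217 0.31992672 0.02756874] 0.019083316505354216 [ 0.78011805  0.34616346 -0.57307513  0.31547937 -0.28352735  0.67480396] [-3.07372211 -0.52312502  5.48847354]
slide [[-0.013, -0.004, -0.038], [-0.049, -0.014, -0.143], [-0.102, -0.029, -0.296], [-0.16, -0.046, -0.465], [-0.212, -0.061, -0.618], [-0.249, -0.072, -0.723], [-0.261, -0.075, -0.761], [-0.261, -0.075, -0.761]]
rotation [[0.0, 0.0, 0.0], [0.0, 0.0, 0.0], [0.0, 0.0, 0.0], [0.0, 0.0, 0.0], [0.0, 0.0, 0.0], [0.0, 0.0, 0.0], [0.0, 0.0, 0.0], [0.0, 0.0, 0.0]]
max 0.761 0.0
```

Emit:
{"method": "drive_tool", "body": {"slide": [[-0.013,-0.003,-0.037],[-0.049,-0.014,-0.143],[-0.102,-0.029,-0.296],[-0.16,-0.046,-0.465],[-0.212,-0.061,-0.618],[-0.249,-0.072,-0.723],[-0.261,-0.075,-0.761],[-0.261,-0.075,-0.761]], "rotation": [[0,0,0],[0,0,0],[0,0,0],[0,0,0],[0,0,0],[0,0,0],[0,0,0],[0,0,0]]}}

```text
clock: 10.25
eef_pos: [0.4237, 0.2996, 0.2268]
tool_rot: [-0.028, 0.976, 0.006, 0.216]
ft_force: [-0.4, 0.5, -2.3]
grip_width: 0.019
grasp_force: 59.1
```

Run:
```python
from h import *
p,r,o=cur();print(p,o['grip_width'],o['joint_pos'],o['ft_force'])
pp,pr=panpose(p,r);print(pp,pr.as_euler('ZYX',degrees=True))
c=cam('wrist');save(c,'w3');np.save('w3.npy',cloud(c))
print(toolfor(*mouth([.57,-.04,.14],-4,15))[0])
ramp(*toolfor(*mouth([.58,.13,.21],0,4)))
```

```text
[0.42367632 0.29962239 0.22683219] 0.01900572955247787 [ 0.77975814  0.03181656 -0.343247    0.8608755  -0.28329101  0.67495014] [-0.36115087  0.52515351 -2.30175833]
[0.54093622 0.30684026 0.21613821] [ 3.17622595  0.06087322 -0.03324731]
[ 0.36715367 -0.02653323  0.20230756]
slide [[0.011, -0.033, -0.006], [0.042, -0.125, -0.025], [0.087, -0.259, -0.051], [0.136, -0.407, -0.08], [0.181, -0.541, -0.106], [0.212, -0.634, -0.124], [0.223, -0.667, -0.131], [0.223, -0.667, -0.131]]
rotation [[0.002, 0.007, 0.005], [0.007, 0.025, 0.02], [0.015, 0.052, 0.04], [0.024, 0.082, 0.063], [0.032, 0.109, 0.084], [0.038, 0.128, 0.099], [0.04, 0.135, 0.104], [0.04, 0.135, 0.104]]
max 0.667 0.135
```

View pics/w3.png

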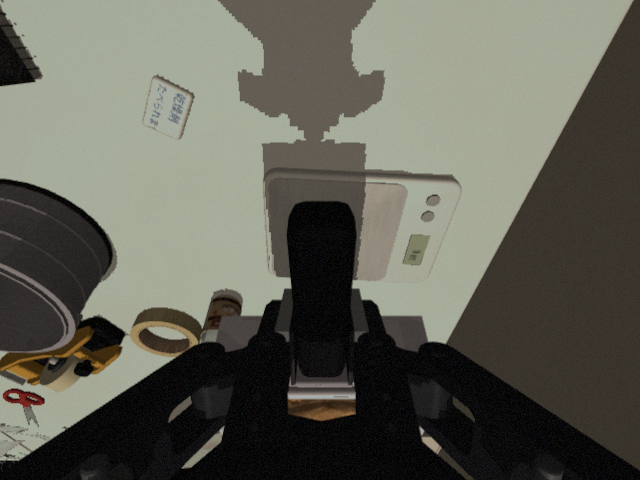

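The pan is lifted and the scale is clear, with corners near (268,172), (460,180), (430,280) and (272,275). I'll measure the scale centre and check whether the pan slipped in the grip.

Run:
```python
from h import *
P=np.load('w3.npy');im=cv2.imread('pics/w3.png');z=P[...,2];U,V=np.meshgrid(range(640),range(480))
m=(U>255)&(U<470)&(V>160)&(V<290)&(z>.011)&(z<.024);q=(P[m][:,:2]*1000).astype(np.float32)
print('scale',m.sum(),cv2.minAreaRect(q))
m=(U>285)&(U<358)&(V>200)&(V<300)&(z>.2)&(z<.32)
A=P[m];A=A[(A[:,2]>np.percentile(A[:,2],30))];l=np.c_[A[:,:2],np.ones(len(A))];s=np.linalg.lstsq(l,A[:,2],rcond=None)[0];print('handle top',len(A),A.mean(0),s,np.degrees(np.arctan(s[0])), A.min(0),A.max(0))
```

```text
scale 13993 ((565.550048828125, 346.5504150390625), (210.27713012695312, 159.5811004638672), 89.6888198852539)
handle top 4504 [0.36804088 0.29555353 0.25259647] [0.03546515 0.00100401 0.23924711] 2.0311519731598815 [0.3548716  0.28572404 0.24973094] [0.38837307 0.30624517 0.25471513]
```

Emit:
{"method": "drive_tool", "body": {"slide": [[0.011,-0.033,-0.006],[0.042,-0.125,-0.025],[0.087,-0.259,-0.051],[0.136,-0.407,-0.08],[0.181,-0.541,-0.106],[0.212,-0.634,-0.124],[0.223,-0.667,-0.131],[0.223,-0.667,-0.131]], "rotation": [[0,0,0],[0.01,0.02,0.02],[0.015,0.05,0.04],[0.024,0.08,0.06],[0.03,0.11,0.08],[0.038,0.128,0.1],[0.04,0.135,0.104],[0.04,0.135,0.104]]}}

```text
clock: 11.3
eef_pos: [0.369, 0.1294, 0.2329]
tool_rot: [0.0, 0.983, 0.001, 0.183]
ft_force: [0.7, -0.1, -2.0]
grip_width: 0.019
grasp_force: 59.1
```

Run:
```python
from h import *
p,r,o=cur();print(p,o['grip_width'],o['joint_pos'],o['ft_force'])
ramp(*toolfor(*mouth([.567,-.04,.15],-4,14)))
```

```text
[0.36896093 0.12935296 0.23293624] 0.01901215490691773 [ 0.46091205 -0.2446009  -0.54273582  0.94007255 -0.1596438   0.43441798] [ 0.72408227 -0.12860206 -2.00949614]
slide [[0.003, -0.031, 0.004], [0.011, -0.117, 0.015], [0.022, -0.242, 0.032], [0.034, -0.381, 0.05], [0.046, -0.506, 0.066], [0.054, -0.592, 0.077], [0.056, -0.623, 0.081], [0.056, -0.623, 0.081]]
rotation [[0.002, 0.017, 0.007], [0.008, 0.066, 0.025], [0.016, 0.137, 0.051], [0.024, 0.215, 0.08], [0.032, 0.285, 0.107], [0.038, 0.334, 0.125], [0.04, 0.351, 0.132], [0.04, 0.351, 0.132]]
max 0.623 0.351
```

Emit:
{"method": "drive_tool", "body": {"slide": [[0,-0.03,0],[0.01,-0.117,0.015],[0.02,-0.242,0.03],[0.034,-0.381,0.05],[0.046,-0.506,0.066],[0.054,-0.592,0.077],[0.056,-0.623,0.081],[0.056,-0.623,0.081]], "rotation": [[0,0.02,0.01],[0.01,0.07,0.025],[0.016,0.14,0.05],[0.024,0.215,0.08],[0.03,0.285,0.107],[0.038,0.334,0.125],[0.04,0.351,0.132],[0.04,0.351,0.132]]}}

```text
clock: 12.3
eef_pos: [0.3638, -0.026, 0.2091]
tool_rot: [0.034, 0.995, -0.003, 0.096]
ft_force: [0.0, 0.4, -1.9]
grip_width: 0.0195
grasp_force: 59.1
```

Run:
```python
from h import *
p,r,o=cur();print(p,o['grip_width'],o['joint_pos'],o['ft_force'])
pp,pr=panpose(p,r);print(pp,pr.as_euler('ZYX',degrees=True))
# tip: mouth from z .15 to .11 by 42 deg
poses=[toolfor(*mouth([.567,-.04,z],-4,t)) for t,z in zip([16,20,24,28,32,36,40,42],[.146,.138,.130,.125,.12,.116,.112,.110])]
rows(poses)
```

```text
[ 0.36375187 -0.02603111  0.209108  ] 0.019469892588579174 [-0.0724327  -0.173722   -0.50574417  1.04668832  0.00119158 -0.00370901] [ 0.03148657  0.3593693  -1.91988439]
[ 0.47498618 -0.03305154  0.17045592] [-3.98157177 13.98658758  0.02309982]
slide [[-0.008, -0.002, -0.01], [-0.033, -0.002, -0.029], [-0.061, -0.002, -0.046], [-0.094, -0.002, -0.073], [-0.131, -0.002, -0.096], [-0.171, -0.002, -0.121], [-0.214, -0.002, -0.143], [-0.237, -0.002, -0.152]]
rotation [[0.001, 0.07, 0.0], [0.001, 0.21, 0.0], [0.0, 0.35, 0.0], [0.0, 0.489, 0.001], [0.0, 0.629, 0.001], [0.0, 0.768, 0.001], [-0.0, 0.908, 0.001], [-0.0, 0.978, 0.001]]
max 0.237 0.978
```

Emit:
{"method": "drive_tool", "body": {"slide": [[-0.008,0,-0.01],[-0.033,0,-0.029],[-0.061,0,-0.046],[-0.094,0,-0.073],[-0.131,0,-0.096],[-0.171,0,-0.121],[-0.214,0,-0.143],[-0.237,0,-0.152]], "rotation": [[0,0.07,0],[0,0.21,0],[0,0.35,0],[0,0.489,0],[0,0.629,0],[0,0.768,0],[0,0.908,0],[0,0.978,0]]}}

```text
clock: 13.3
eef_pos: [0.4159, -0.0283, 0.2578]
tool_rot: [0.033, 0.989, 0.005, -0.148]
ft_force: [-0.1, -0.1, -2.1]
grip_width: 0.0191
grasp_force: 59.1
```

Run:
```python
from h import *
p,r,o=cur();print(p,o['grip_width'],o['joint_pos'],o['ft_force'])
pp,pr=panpose(p,r);print(pp,pr.as_euler('ZYX',degrees=True))
poses=[toolfor(*mouth([.569,-.04,z],-4,t)) for t,z in zip([44,48,52,55,57,58,58,58],[.108,.106,.104,.103,.103,.103,.103,.103])]
rows(poses)
```

```text
[ 0.41588378 -0.02834768  0.25781278] 0.019110519933011418 [-6.78477414e-02  3.07280949e-01  1.17877709e-01  1.67772436e+00
 -2.87737935e-04 -2.02423843e-03] [-0.12247941 -0.09093697 -2.06145274]
[ 0.4960364  -0.03300395  0.17138235] [-3.83329426e+00  4.19709795e+01 -1.74918199e-02]
slide [[-0.019, -0.007, -0.019], [-0.052, -0.007, -0.063], [-0.088, -0.007, -0.103], [-0.117, -0.007, -0.134], [-0.137, -0.007, -0.157], [-0.147, -0.007, -0.168], [-0.147, -0.007, -0.168], [-0.147, -0.007, -0.168]]
rotation [[-0.002, 0.071, 0.006], [-0.003, 0.21, 0.006], [-0.003, 0.35, 0.006], [-0.003, 0.455, 0.006], [-0.004, 0.525, 0.006], [-0.004, 0.56, 0.006], [-0.004, 0.56, 0.006], [-0.004, 0.56, 0.006]]
max 0.168 0.56
```

Emit:
{"method": "drive_tool", "body": {"slide": [[-0.019,0,-0.019],[-0.052,0,-0.063],[-0.088,0,-0.103],[-0.117,0,-0.134],[-0.137,0,-0.157],[-0.147,0,-0.168],[-0.147,0,-0.168],[-0.147,0,-0.168]], "rotation": [[0,0.071,0],[0,0.21,0],[0,0.35,0],[0,0.455,0],[0,0.525,0],[0,0.56,0],[0,0.56,0],[0,0.56,0]]}}

```text
clock: 14.3
eef_pos: [0.4614, -0.0324, 0.2876]
tool_rot: [0.032, 0.958, 0.01, -0.284]
ft_force: [-0.0, 0.1, -1.6]
grip_width: 0.0192
grasp_force: 59.2
```

Run:
```python
from h import *
p,r,o=cur();print(p,o['grip_width'],o['joint_pos'],o['ft_force'])
pp,pr=panpose(p,r);print(pp,pr.as_euler('ZYX',degrees=True))
a=cam('top');b=cam('scene');save(a,'top2')
im=np.hstack([cv2.resize(a['image'][170:310,220:420],(400,280)),cv2.resize(b['image'][150:330,160:460],(400,280))])
cv2.imwrite('pics/mix2.png',im[:,:,::-1])
```

```text
[ 0.46143619 -0.03239327  0.28757194] 0.019248470662439263 [-6.94884541e-02  6.32584669e-01  5.83282163e-01  2.09693022e+00
 -9.10720901e-04 -1.71894081e-03] [-0.04831472  0.09501901 -1.60001457]
[ 0.51472326 -0.03537993  0.1823678 ] [-3.9638946  57.96253727 -0.06379437]
```

View pics/mix2.png

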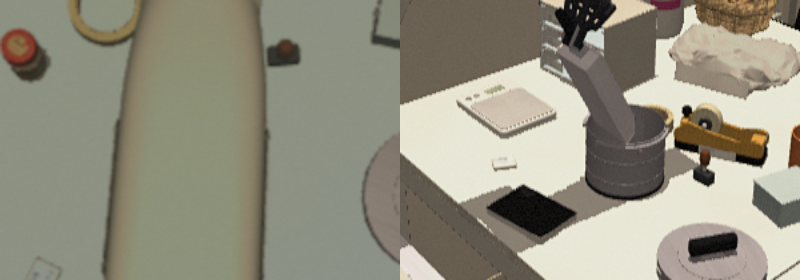

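The arm hides the canister from above. In the scene view the pan is tipped into the canister, no cookies lie outside, and the bystanders are untouched. I'll raise the pan, still tipped, so any leaning cookie drops in.

Run:
```python
from h import *
rows([toolfor(*mouth([.569,-.04,z],-4,57)) for z in (.106,.112,.12,.13,.136,.14,.14,.14)])
```

```text
slide [[0.006, -0.002, 0.001], [0.019, -0.002, -0.019], [0.036, -0.002, -0.046], [0.058, -0.002, -0.079], [0.071, -0.002, -0.099], [0.08, -0.002, -0.113], [0.08, -0.002, -0.113], [0.08, -0.002, -0.113]]
rotation [[-0.002, -0.034, 0.001], [-0.002, -0.034, 0.001], [-0.002, -0.034, 0.001], [-0.002, -0.034, 0.001], [-0.002, -0.034, 0.001], [-0.002, -0.034, 0.001], [-0.002, -0.034, 0.001], [-0.002, -0.034, 0.001]]
max 0.113 0.034
```

Emit:
{"method": "drive_tool", "body": {"slide": [[0.006,0,0],[0.019,0,-0.02],[0.036,0,-0.046],[0.058,0,-0.08],[0.071,0,-0.1],[0.08,0,-0.113],[0.08,0,-0.113],[0.08,0,-0.113]], "rotation": [[0,-0.034,0],[0,-0.034,0],[0,-0.034,0],[0,-0.034,0],[0,-0.034,0],[0,-0.034,0],[0,-0.034,0],[0,-0.034,0]]}}

```text
clock: 15.4
eef_pos: [0.4578, -0.0325, 0.3184]
tool_rot: [0.033, 0.961, 0.009, -0.274]
ft_force: [-0.4, -0.1, -1.1]
grip_width: 0.0191
grasp_force: 59.2
```

Run:
```python
from h import *
f=[]
for i in range(4): c=cam('scene');f.append(bot.get_obs()['ft_force'])
print(np.mean(f,0),np.std(f,0))
P=cloud(c);K=c['camera_matrix']
hsv=cv2.cvtColor(c['image'],cv2.COLOR_RGB2HSV);m=(hsv[...,0]>5)&(hsv[...,0]<22)&(hsv[...,1]>90)
d=np.hypot(P[...,0]-.55,P[...,1]+.04);m&=(d<.2)&(P[...,2]>.0);print(m.sum(),P[m].mean(0) if m.any() else 0)
cv2.imwrite('pics/sc3.png',cv2.resize(c['image'][120:330,220:440],(660,630))[:600,:,::-1])
# back out: raise and level
rows([toolfor(*mouth([.569-.02*k,-.04+.03*k,.14+.09*k],-4+2*k,57-26*k)) for k in (.05,.18,.35,.55,.75,.9,1,1)])
```

```text
[ 0.18395138  0.25493136 -0.95578626] [0.44432654 0.37534606 0.17154884]
377 [ 0.58210351 -0.06763817  0.51392657]
slide [[0.023, 0.003, -0.013], [0.078, 0.016, -0.001], [0.146, 0.032, 0.016], [0.219, 0.05, 0.039], [0.286, 0.067, 0.063], [0.331, 0.08, 0.081], [0.36, 0.088, 0.094], [0.36, 0.088, 0.094]]
rotation [[-0.0, -0.041, -0.002], [0.004, -0.159, -0.01], [0.01, -0.313, -0.021], [0.015, -0.494, -0.034], [0.019, -0.676, -0.047], [0.021, -0.812, -0.058], [0.022, -0.903, -0.065], [0.022, -0.903, -0.065]]
max 0.36 0.903
```

View pics/sc3.png

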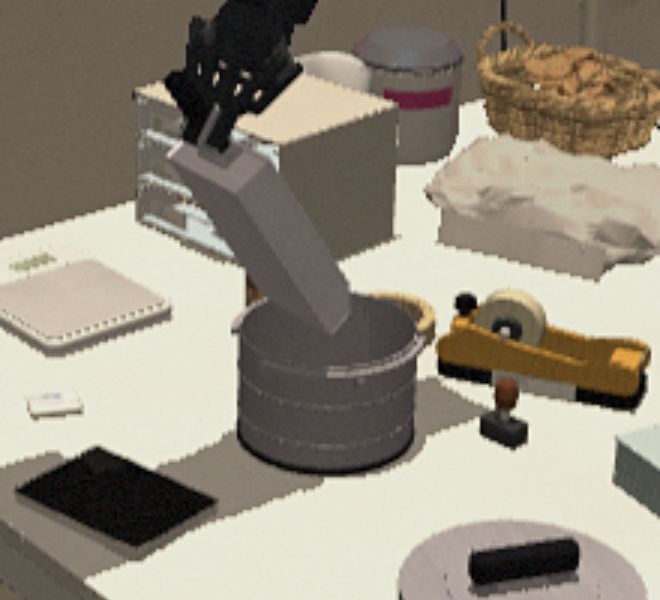

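The scene view shows no cookie outside and the pan mouth just over the rim. The force now matches an empty pan, so I'll bring it back.

Emit:
{"method": "drive_tool", "body": {"slide": [[0.023,0,-0.013],[0.078,0.016,0],[0.146,0.032,0.016],[0.219,0.05,0.039],[0.286,0.067,0.063],[0.331,0.08,0.081],[0.36,0.088,0.094],[0.36,0.088,0.094]], "rotation": [[0,-0.041,0],[0,-0.16,-0.01],[0.01,-0.313,-0.02],[0.015,-0.494,-0.034],[0.02,-0.676,-0.047],[0.021,-0.812,-0.058],[0.022,-0.903,-0.065],[0.022,-0.903,-0.065]]}}

```text
clock: 16.6
eef_pos: [0.3694, -0.0043, 0.3476]
tool_rot: [0.017, 0.999, 0.001, -0.05]
ft_force: [0.7, -0.2, -1.0]
grip_width: 0.0189
grasp_force: 59.2
```

Run:
```python
from h import *
p,r,o=cur();pp,pr=panpose(p,r);print(p,pp,pr.as_euler('ZYX',degrees=True),o['joint_pos'])
c=cam('top');P=cloud(c);save(c,'top4')
q=toolfor(np.array([.53,.20,.21]),panR(1,4));ramp(*q)
```

```text
[ 0.36938716 -0.00434636  0.34756824] [ 0.4648838  -0.00694255  0.27835846] [-1.98684880e+00  3.07827592e+01  2.03718528e-03] [-0.01374464  0.03880566  0.06122835  1.69425094  0.00240851  0.0198484 ]
slide [[-0.01, 0.04, 0.023], [-0.036, 0.153, 0.086], [-0.075, 0.316, 0.177], [-0.118, 0.496, 0.279], [-0.157, 0.659, 0.37], [-0.184, 0.772, 0.433], [-0.194, 0.812, 0.456], [-0.194, 0.812, 0.456]]
rotation [[-0.001, -0.046, -0.005], [-0.002, -0.176, -0.02], [-0.005, -0.364, -0.041], [-0.008, -0.573, -0.064], [-0.011, -0.761, -0.085], [-0.012, -0.891, -0.1], [-0.013, -0.937, -0.105], [-0.013, -0.937, -0.105]]
max 0.812 0.937
```

Emit:
{"method": "drive_tool", "body": {"slide": [[-0.01,0.04,0.023],[-0.036,0.153,0.086],[-0.075,0.316,0.177],[-0.118,0.496,0.279],[-0.157,0.659,0.37],[-0.184,0.772,0.433],[-0.194,0.812,0.456],[-0.194,0.812,0.456]], "rotation": [[0,-0.046,0],[0,-0.176,-0.02],[-0.005,-0.364,-0.04],[-0.008,-0.573,-0.064],[-0.01,-0.761,-0.085],[-0.012,-0.891,-0.1],[-0.013,-0.937,-0.105],[-0.013,-0.937,-0.105]]}}

```text
clock: 17.65
eef_pos: [0.4128, 0.198, 0.2258]
tool_rot: [-0.01, 0.984, 0.001, 0.179]
ft_force: [0.7, 0.0, -1.0]
grip_width: 0.0192
grasp_force: 59.2
```

Run:
```python
from h import *
p,r,o=cur();pp,pr=panpose(p,r);print(p,pp,pr.as_euler('ZYX',degrees=True),o['joint_pos'])
c=cam('top');P=cloud(c);im=c['image']
# pan check (underside/inside) & canister cookies
q=(im[200:280,280:360].astype(int));m=(q[...,0]-q[...,2])>40;print('cookie px in canister',m.sum())
save(c,'top5')
a=[np.interp(k,[0,1],[0,1]) for k in (.05,.2,.4,.62,.82,.95,1,1)]
rows([toolfor(pp+(np.array([.566,.3225,.09])-pp)*k,panR(1+2.2*k,4-4*k)) for k in a])
```

```text
[0.41275719 0.19802031 0.2257646 ] [0.52907934 0.20102107 0.20636111] [ 1.13259766  4.32667296 -0.08108211] [ 0.57067751 -0.07784354 -0.42656668  0.91163438 -0.18668825  0.52020971]
cookie px in canister 1281
slide [[0.007, 0.026, 0.031], [0.012, 0.096, 0.108], [0.018, 0.189, 0.212], [0.025, 0.291, 0.327], [0.032, 0.384, 0.431], [0.036, 0.445, 0.498], [0.037, 0.468, 0.524], [0.037, 0.468, 0.524]]
rotation [[-0.002, -0.016, -0.001], [-0.007, -0.037, -0.011], [-0.012, -0.065, -0.026], [-0.019, -0.096, -0.041], [-0.025, -0.124, -0.055], [-0.029, -0.142, -0.064], [-0.031, -0.149, -0.068], [-0.031, -0.149, -0.068]]
max 0.524 0.149
```

Emit:
{"method": "drive_tool", "body": {"slide": [[0.007,0.026,0.031],[0.012,0.096,0.108],[0.018,0.189,0.212],[0.025,0.291,0.327],[0.032,0.384,0.431],[0.036,0.445,0.498],[0.037,0.468,0.524],[0.037,0.468,0.524]], "rotation": [[0,-0.016,0],[-0.007,-0.037,-0.01],[-0.012,-0.065,-0.026],[-0.019,-0.096,-0.04],[-0.025,-0.124,-0.055],[-0.03,-0.142,-0.064],[-0.031,-0.149,-0.068],[-0.031,-0.149,-0.068]]}}

```text
clock: 18.7
eef_pos: [0.45, 0.3146, 0.1016]
tool_rot: [-0.027, 0.976, 0.006, 0.217]
ft_force: [0.3, -0.3, -1.4]
grip_width: 0.0193
grasp_force: 59.2
```

Run:
```python
from h import *
p,r,o=cur();pp,pr=panpose(p,r);print(p,pp,pr.as_euler('ZYX',degrees=True))
c=cam('top');P=cloud(c);im=c['image']
a=cv2.resize(im[190:290,100:230],(390,300));b=cv2.resize(im[190:290,260:390],(390,300))
cv2.imwrite('pics/mix6.png',np.hstack([a,b])[:,:,::-1])
w=cam('wrist');Pw=cloud(w);z=Pw[...,2];U,V=np.meshgrid(range(640),range(480))
m=(U>285)&(U<358)&(V>200)&(V<300)&(z>.06)&(z<.2);A=Pw[m];A=A[A[:,2]>np.percentile(A[:,2],30)];s=np.linalg.lstsq(np.c_[A[:,:2],np.ones(len(A))],A[:,2],rcond=None)[0];print('handle slope',np.degrees(np.arctan(s[:2])),A.mean(0))
m=(abs(P[...,0]-.56)<.12)&(abs(P[...,1]-.32)<.07)&(P[...,2]>.11)&(P[...,2]<.16);q=P[m];print('walls',m.sum(),cv2.minAreaRect((q[:,:2]*1000).astype(np.float32)))
rows([toolfor(np.array([.566,.3225,z]),panR(3.2,0)) for z in (.085,.072,.057,.042,.030,.023,.019,.017)])
```

```text
[0.45001935 0.3145904  0.10161941] [0.56732063 0.32166747 0.09129132] [ 3.10107942 -0.11717923  0.02767592]
handle slope [ 2.29260158 -0.05271258] [0.39455099 0.3105337  0.12772386]
walls 885 ((550.7382202148438, 319.2297058105469), (224.43707275390625, 106.62844848632812), 3.041325330734253)
slide [[0.018, 0.003, 0.023], [0.04, 0.003, 0.07], [0.065, 0.003, 0.124], [0.091, 0.003, 0.179], [0.111, 0.003, 0.222], [0.123, 0.003, 0.247], [0.13, 0.003, 0.262], [0.133, 0.003, 0.269]]
rotation [[0.001, 0.007, -0.005], [0.001, 0.007, -0.005], [0.001, 0.007, -0.005], [0.001, 0.007, -0.005], [0.001, 0.007, -0.005], [0.001, 0.007, -0.005], [0.001, 0.007, -0.005], [0.001, 0.007, -0.005]]
max 0.269 0.007
```

View pics/mix6.png

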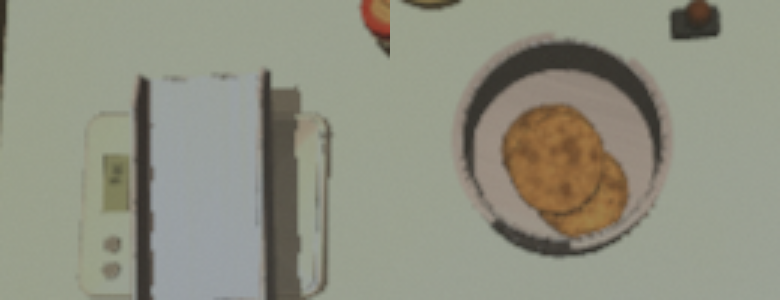

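The pan is empty. The cookies lie flat in the canister at (555,165), with two visible and the third underneath. Lowering the pan.

Emit:
{"method": "drive_tool", "body": {"slide": [[0.018,0,0.023],[0.04,0,0.07],[0.065,0,0.124],[0.091,0,0.179],[0.111,0,0.222],[0.123,0,0.247],[0.13,0,0.262],[0.132,0,0.269]], "rotation": [[0,0.007,0],[0,0.007,0],[0,0.007,0],[0,0.007,0],[0,0.007,0],[0,0.007,0],[0,0.007,0],[0,0.007,0]]}}

```text
clock: 19.8
eef_pos: [0.4488, 0.315, 0.0275]
tool_rot: [-0.027, 0.976, 0.006, 0.216]
ft_force: [-6.2, -1.7, 8.6]
grip_width: 0.0191
grasp_force: 60.8
```

Run:
```python
from h import *
p,r,o=cur();pp,pr=panpose(p,r);print(p,pp,pr.as_euler('ZYX',degrees=True),o['ft_force'],o['ft_torque'])
```

```text
[0.44883958 0.31498058 0.02751157] [0.56611601 0.32212679 0.01695159] [ 3.13214336 -0.00388218  0.06392884] [-6.16366644 -1.69778837  8.6402335 ] [-0.35071507  0.56438112 -0.19205568]
```

Emit:
{"method": "drive_tool", "body": {"slide": [[0,0,0],[0,0,0],[0,0,0],[0,0,0],[0,0,-0.05],[0,0,-0.15],[0,0,-0.28],[0,0,-0.4]], "rotation": [[0,0,0],[0,0,0],[0,0,0],[0,0,0],[0,0,0],[0,0,0],[0,0,0],[0,0,0]], "gripper": 1}}

```text
clock: 20.8
eef_pos: [0.4059, 0.3124, 0.1194]
tool_rot: [-0.027, 0.976, 0.007, 0.216]
ft_force: [0.0, 0.6, 0.6]
grip_width: 0.0855
grasp_force: 0.0
```

Run:
```python
from h import *
p,r,o=cur();print(p,o['joint_pos'],o['grip_width'])
c=cam('top');P=cloud(c);im=c['image'];save(c,'top7')
m=(abs(P[...,0]-.56)<.13)&(abs(P[...,1]-.325)<.062)&(P[...,2]>.035)&(P[...,2]<.075);q=P[m];print('walls',m.sum(),cv2.minAreaRect((q[:,:2]*1000).astype(np.float32)))
# lid bar from top
hm=np.zeros(m.shape,bool);hm[230:305,420:470]=1;hm&=(P[...,2]>.045)&(P[...,2]<.07)&(im.max(2)<70);q=(P[hm][:,:2]*1000).astype(np.float32)
l=cv2.fitLine(q,cv2.DIST_L2,0,.01,.01).ravel();print('bar',hm.sum(),l,np.degrees(np.arctan2(l[1],l[0])),cv2.minAreaRect(q))
ramp([.30,.10,.30],down(155))
```

```text
[0.40591269 0.31235664 0.1193979 ] [ 0.83143524  0.14209906 -0.5328573   0.57392233 -0.29919751  0.72711386] 0.08550278824882118
walls 740 ((546.1883544921875, 319.9399719238281), (231.09974670410156, 107.06938171386719), 3.2899560928344727)
bar 293 [ 9.0899867e-01 -4.1679907e-01  5.3524432e+02 -3.5435251e+02] -24.632662 ((536.0498657226562, -355.28741455078125), (20.471988677978516, 89.83708190917969), 66.15260314941406)
slide [[0.006, -0.041, -0.042], [0.024, -0.155, -0.159], [0.049, -0.321, -0.329], [0.076, -0.505, -0.517], [0.101, -0.671, -0.687], [0.119, -0.785, -0.804], [0.125, -0.826, -0.846], [0.125, -0.826, -0.846]]
rotation [[0.011, 0.043, 0.048], [0.043, 0.162, 0.182], [0.088, 0.334, 0.376], [0.138, 0.525, 0.591], [0.183, 0.697, 0.785], [0.215, 0.816, 0.92], [0.226, 0.859, 0.967], [0.226, 0.859, 0.967]]
max 0.846 0.967
```

Emit:
{"method": "drive_tool", "body": {"slide": [[0.006,-0.041,-0.06],[0.024,-0.155,-0.2],[0.05,-0.321,-0.36],[0.076,-0.505,-0.53],[0.101,-0.671,-0.69],[0.12,-0.785,-0.804],[0.125,-0.826,-0.846],[0.125,-0.826,-0.846]], "rotation": [[0,0.02,0.02],[0.03,0.12,0.14],[0.08,0.3,0.34],[0.13,0.5,0.57],[0.183,0.697,0.785],[0.215,0.816,0.92],[0.226,0.859,0.967],[0.226,0.859,0.967]]}}

```text
clock: 21.85
eef_pos: [0.3011, 0.0991, 0.2971]
tool_rot: [0.218, 0.976, -0.002, -0.0]
ft_force: [-0.6, -0.1, 0.8]
grip_width: 0.0855
grasp_force: 0.0
```

Run:
```python
from h import *
p,r,o=cur();print(p,o['joint_pos'],r.as_matrix().round(3).tolist())
ramp([.39,-.13,.26],down(155.5))
```

```text
[0.30106624 0.09906976 0.29711041] [ 0.32063122 -0.1477783  -0.23625368  1.48477942 -0.00284978  0.75946808] [[-0.905, 0.425, -0.001], [0.425, 0.905, -0.003], [-0.0, -0.004, -1.0]]
slide [[-0.035, -0.034, 0.007], [-0.134, -0.128, 0.028], [-0.277, -0.263, 0.059], [-0.435, -0.414, 0.092], [-0.577, -0.55, 0.123], [-0.676, -0.644, 0.144], [-0.711, -0.678, 0.151], [-0.711, -0.678, 0.151]]
rotation [[-0.0, 0.0, -0.001], [-0.001, 0.0, -0.004], [-0.003, 0.0, -0.009], [-0.005, 0.0, -0.014], [-0.006, 0.0, -0.018], [-0.007, 0.0, -0.021], [-0.008, 0.0, -0.022], [-0.008, 0.0, -0.022]]
max 0.711 0.022
```

Emit:
{"method": "drive_tool", "body": {"slide": [[-0.035,-0.034,0],[-0.134,-0.128,0.028],[-0.277,-0.263,0.059],[-0.435,-0.414,0.09],[-0.577,-0.55,0.12],[-0.676,-0.644,0.144],[-0.711,-0.678,0.15],[-0.711,-0.678,0.15]], "rotation": [[0,0,0],[0,0,0],[0,0,0],[0,0,-0.01],[0,0,-0.02],[-0.008,0,-0.02],[-0.008,0,-0.022],[-0.008,0,-0.022]]}}

```text
clock: 22.85
eef_pos: [0.3897, -0.129, 0.2587]
tool_rot: [0.211, 0.977, -0.0, -0.002]
ft_force: [0.0, 0.7, 1.0]
grip_width: 0.0853
grasp_force: 0.0
```

Emit:
{"method": "drive_tool", "body": {"slide": [[-0.04,-0.03,0.02],[-0.16,-0.11,0.07],[-0.33,-0.22,0.14],[-0.52,-0.34,0.22],[-0.69,-0.45,0.29],[-0.81,-0.53,0.34],[-0.85,-0.56,0.36],[-0.85,-0.56,0.36]], "rotation": [[0,0,0],[0,0,0],[0,0,0],[0,0,0],[0,0,0],[0,0,0],[0,0,0],[0,0,0]]}}

```text
clock: 23.85
eef_pos: [0.5252, -0.3442, 0.1684]
tool_rot: [0.211, 0.977, -0.0, -0.002]
ft_force: [0.2, -0.4, 0.4]
grip_width: 0.0855
grasp_force: 0.0
```

Run:
```python
from h import *
p,r,o=cur();print(p,o['joint_pos'])
c=cam('wrist');P=cloud(c);im=c['image'];z=P[...,2]
d=np.hypot(P[...,0]-.536,P[...,1]+.355)
m=(d<.06)&(z>.05)&(z<.065)&(im.max(2)<80);q=(P[m][:,:2]*1000).astype(np.float32);l=cv2.fitLine(q,cv2.DIST_L2,0,.01,.01).ravel()
print('bar',m.sum(),np.median(z[m]),l,np.degrees(np.arctan2(l[1],l[0])),cv2.minAreaRect(q))
m=(d<.12)&(z>.016)&(z<.026);q=(P[m][:,:2]*1000).astype(np.float32);print('lid',m.sum(),cv2.minEnclosingCircle(q),np.median(z[m]))
G=np.array([.536,-.355,.044])
ramp(G-[0,0,.019],down(155.5))
```

```text
[ 0.52521565 -0.34416818  0.1683914 ] [-0.57932954  0.5291813   0.26826707  1.31312201 -0.00156208 -0.15385339]
bar 2813 0.05633507488897366 [ 9.1048765e-01 -4.1353628e-01  5.3196881e+02 -3.5464362e+02] -24.427174 ((534.070556640625, -356.0321350097656), (19.837743759155273, 90.34552001953125), 65.79607391357422)
lid 37707 ((535.1569213867188, -356.4222717285156), 100.22279357910156) 0.02141741381295975
slide [[-0.003, -0.001, 0.029], [-0.011, -0.004, 0.109], [-0.023, -0.009, 0.224], [-0.036, -0.014, 0.352], [-0.048, -0.018, 0.468], [-0.057, -0.021, 0.548], [-0.06, -0.022, 0.577], [-0.06, -0.022, 0.577]]
rotation [[-0.0, -0.0, 0.0], [-0.0, -0.001, 0.001], [-0.001, -0.002, 0.002], [-0.001, -0.003, 0.003], [-0.002, -0.004, 0.004], [-0.002, -0.005, 0.005], [-0.002, -0.005, 0.005], [-0.002, -0.005, 0.005]]
max 0.577 0.005
```

Emit:
{"method": "drive_tool", "body": {"slide": [[-0.01,0,0.03],[-0.03,-0.01,0.11],[-0.04,-0.02,0.22],[-0.05,-0.025,0.35],[-0.056,-0.028,0.46],[-0.056,-0.028,0.53],[-0.056,-0.028,0.558],[-0.056,-0.028,0.558]], "rotation": [[0,0,0],[0,0,0],[0,0,0],[0,0,0],[0,-0.005,0.005],[0,-0.005,0.005],[0,-0.005,0.005],[0,-0.005,0.005]]}}

```text
clock: 24.9
eef_pos: [0.535, -0.3568, 0.0299]
tool_rot: [0.212, 0.977, -0.001, 0.0]
ft_force: [-0.1, 0.1, -0.3]
grip_width: 0.0848
grasp_force: 0.0
```

Emit:
{"method": "drive_tool", "body": {"slide": [[0,0,0],[0,0,0],[0,0,0],[0,0,0],[0,0,0],[0,0,0],[0,0,0],[0,0,0]], "rotation": [[0,0,0],[0,0,0],[0,0,0],[0,0,0],[0,0,0],[0,0,0],[0,0,0],[0,0,0]], "gripper": 0}}

```text
clock: 25.9
eef_pos: [0.5351, -0.357, 0.03]
tool_rot: [0.213, 0.977, -0.001, 0.0]
ft_force: [-0.1, 1.8, 4.8]
grip_width: 0.0189
grasp_force: 59.4
```

Emit:
{"method": "drive_tool", "body": {"slide": [[0,0,-0.04],[0,0,-0.15],[0,0,-0.32],[0,0,-0.5],[0,0,-0.66],[0,0,-0.77],[0,0,-0.8],[0,0,-0.8]], "rotation": [[0,0,0],[0,0,0],[0,0,0],[0,0,0],[0,0,0],[0,0,0],[0,0,0],[0,0,0]]}}

```text
clock: 26.9
eef_pos: [0.5345, -0.3567, 0.2288]
tool_rot: [0.213, 0.977, -0.001, -0.0]
ft_force: [0.6, -0.5, -2.8]
grip_width: 0.0187
grasp_force: 58.9
```

Run:
```python
from h import *
p,r,o=cur();print(p,o['joint_pos'],r.as_matrix().round(3).tolist(),o['ft_force'])
c=cam('wrist');P=cloud(c);im=c['image'];z=P[...,2];save(c,'w8')
d=np.hypot(P[...,0]-p[0],P[...,1]-p[1])
m=(d<.13)&(z>p[2]-.035)&(z<p[2]+.02);q=(P[m][:,:2]*1000).astype(np.float32);print('lid',m.sum(),cv2.minEnclosingCircle(q),np.median(z[m]))
A=P[m&(d>.04)&(d<.09)];s=np.linalg.lstsq(np.c_[A[:,:2],np.ones(len(A))],A[:,2],rcond=None)[0];print('plate tilt deg',np.degrees(np.arctan(s[:2])))
ramp([.600,-.1,.24],down(160))
```

```text
[ 0.53454641 -0.35668812  0.22879001] [-0.58766685  0.53715908  0.43787113  1.47165963 -0.00159876 -0.15908538] [[-0.91, 0.416, -0.001], [0.416, 0.91, -0.001], [0.0, -0.002, -1.0]] [ 0.57498397 -0.47964202 -2.78775932]
lid 93300 ((532.165771484375, -356.3481750488281), 101.42448425292969) 0.2202940294689742
plate tilt deg [0.20960035 0.11121824]
slide [[0.009, 0.052, -0.002], [0.035, 0.196, -0.009], [0.073, 0.405, -0.019], [0.114, 0.637, -0.03], [0.152, 0.846, -0.04], [0.178, 0.991, -0.047], [0.187, 1.042, -0.05], [0.187, 1.042, -0.05]]
rotation [[-0.0, -0.0, -0.008], [-0.0, -0.001, -0.03], [-0.001, -0.002, -0.062], [-0.001, -0.003, -0.097], [-0.002, -0.004, -0.129], [-0.002, -0.004, -0.151], [-0.002, -0.004, -0.159], [-0.002, -0.004, -0.159]]
max 1.042 0.159
```

View pics/w8.png

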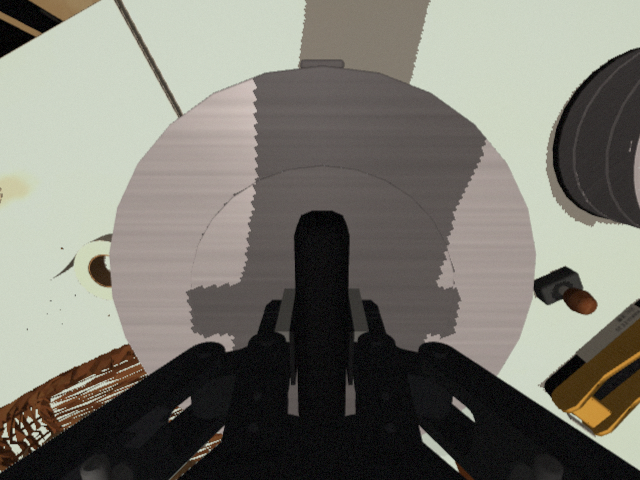

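The lid hangs level in the gripper, with its rear tab at (322,64). Its rim spans x 112 to 536 in the image. I'll fit the rim circle to get the lid centre in the tool frame, then carry it over.

```bash
cat >> h.py <<'E'
from scipy.optimize import least_squares
def lidfit():
    p,r,o=cur();c=cam('wrist');P=cloud(c);z=P[...,2];zt=p[2]-.009
    q=P-p;m=((abs(z-zt)<.004)&(np.hypot(q[...,0],q[...,1])<.125)).astype(np.uint8)
    n=cv2.findContours(m,cv2.RETR_EXTERNAL,cv2.CHAIN_APPROX_NONE)[0];k=max(n,key=cv2.contourArea).reshape(-1,2)
    T=r.inv().apply(P[k[:,1],k[:,0]]-p)[:,:2]*1000;rad=np.hypot(*T.T);T=T[(rad>92)&(rad<107)]
    s=least_squares(lambda v:np.hypot(T[:,0]-v[0],T[:,1]-v[1])-v[2],[0,0,100],loss='soft_l1').x
    return s,len(T),c
E
python3 - <<'E'
from h import *
s,n,c=lidfit();print(s,n)
ramp([.60,-.11,.235],down(160))
E
```

```text
[ 0.44860931 -0.63389688 99.14824354] 827
slide [[0.008, 0.05, -0.002], [0.032, 0.189, -0.006], [0.066, 0.391, -0.012], [0.103, 0.615, -0.019], [0.137, 0.816, -0.025], [0.161, 0.956, -0.029], [0.169, 1.005, -0.031], [0.169, 1.005, -0.031]]
rotation [[-0.0, -0.0, -0.008], [-0.0, -0.001, -0.03], [-0.001, -0.002, -0.062], [-0.001, -0.004, -0.097], [-0.001, -0.005, -0.129], [-0.002, -0.006, -0.151], [-0.002, -0.006, -0.159], [-0.002, -0.006, -0.159]]
max 1.005 0.159
```

Emit:
{"method": "drive_tool", "body": {"slide": [[0.01,0.05,0],[0.032,0.189,0],[0.066,0.391,-0.01],[0.103,0.615,-0.019],[0.137,0.816,-0.025],[0.161,0.95,-0.029],[0.169,1,-0.03],[0.169,1,-0.03]], "rotation": [[0,0,-0.01],[0,0,-0.03],[0,0,-0.06],[0,0,-0.1],[0,-0.005,-0.13],[0,-0.006,-0.15],[0,-0.006,-0.16],[0,-0.006,-0.16]]}}

```text
clock: 28.0
eef_pos: [0.6001, -0.1108, 0.2361]
tool_rot: [0.172, 0.985, -0.001, 0.001]
ft_force: [0.3, -1.1, -2.3]
grip_width: 0.0191
grasp_force: 58.9
```

Run:
```python
from h import *
p,r,o=cur();print(p,o['joint_pos'])
ramp([.6062,-.0400,.165],down(162))
```

```text
[ 0.60006701 -0.11083719  0.23608069] [-0.18134997  0.46249776  0.3366364   1.44294559 -0.00261272  0.1653435 ]
slide [[0.004, 0.014, 0.014], [0.014, 0.052, 0.053], [0.029, 0.107, 0.11], [0.045, 0.168, 0.173], [0.06, 0.224, 0.23], [0.07, 0.262, 0.269], [0.074, 0.275, 0.284], [0.074, 0.275, 0.284]]
rotation [[-0.0, 0.0, -0.003], [-0.001, 0.001, -0.012], [-0.002, 0.002, -0.025], [-0.003, 0.003, -0.04], [-0.004, 0.004, -0.053], [-0.004, 0.004, -0.062], [-0.005, 0.005, -0.065], [-0.005, 0.005, -0.065]]
max 0.284 0.065
```

Emit:
{"method": "drive_tool", "body": {"slide": [[0.004,0.014,0.01],[0.014,0.052,0.04],[0.029,0.107,0.09],[0.045,0.168,0.16],[0.06,0.224,0.22],[0.07,0.262,0.265],[0.074,0.275,0.284],[0.074,0.275,0.284]], "rotation": [[0,0,0],[0,0,-0.012],[0,0,-0.025],[0,0,-0.04],[0,0,-0.053],[0,0.005,-0.062],[-0.005,0.005,-0.065],[-0.005,0.005,-0.065]]}}

```text
clock: 29.0
eef_pos: [0.6065, -0.0409, 0.1653]
tool_rot: [0.157, 0.988, 0.0, 0.0]
ft_force: [-0.2, 0.0, -2.7]
grip_width: 0.0191
grasp_force: 58.9
```

Run:
```python
from h import *
p,r,o=cur();print(p,o['joint_pos'],o['ft_force'],np.degrees(np.arctan2(*r.as_matrix()[[1,0],0])))
s,n,c=lidfit();print('lid in tool',s,n)
P=cloud(c);z=P[...,2];d=P[...,:2]*1000-[606.2,-40];rr=np.hypot(d[...,0],d[...,1])
rows([([.6064,-.0400,zz],down(162)) for zz in (.160,.152,.144,.137,.131,.126,.123,.122)])
```

```text
[ 0.6064838  -0.04087488  0.16525583] [-6.74422832e-02  4.86997606e-01  1.91060691e-01  1.27414565e+00
  2.95542447e-04  2.48293005e-01] [-0.2063944   0.02582348 -2.71969842] 161.90969841620267
lid in tool [ 0.62852021 -0.70025669 99.07316348] 828
slide [[0.003, 0.004, 0.023], [0.003, 0.004, 0.055], [0.003, 0.004, 0.087], [0.003, 0.004, 0.115], [0.003, 0.004, 0.139], [0.003, 0.004, 0.159], [0.003, 0.004, 0.171], [0.003, 0.004, 0.175]]
rotation [[0.001, 0.003, -0.004], [0.001, 0.003, -0.004], [0.001, 0.003, -0.004], [0.001, 0.003, -0.004], [0.001, 0.003, -0.004], [0.001, 0.003, -0.004], [0.001, 0.003, -0.004], [0.001, 0.003, -0.004]]
max 0.175 0.004
```

Emit:
{"method": "drive_tool", "body": {"slide": [[0.002,0.006,0.023],[0.002,0.006,0.055],[0.002,0.006,0.087],[0.002,0.006,0.115],[0.002,0.006,0.139],[0.002,0.006,0.159],[0.002,0.006,0.17],[0.002,0.006,0.173]], "rotation": [[0,0.003,-0.004],[0,0.003,-0.004],[0,0.003,-0.004],[0,0.003,-0.004],[0,0.003,-0.004],[0,0.003,-0.004],[0,0.003,-0.004],[0,0.003,-0.004]]}}

```text
clock: 30.05
eef_pos: [0.6066, -0.0393, 0.1224]
tool_rot: [0.156, 0.988, 0.0, -0.0]
ft_force: [-0.9, 0.1, -1.0]
grip_width: 0.0191
grasp_force: 59.2
```

Run:
```python
from h import *
p,r,o=cur();print(p,o['joint_pos'],o['ft_force'],o['ft_torque'],np.degrees(np.arctan2(*r.as_matrix()[[1,0],0])))
s,n,c=lidfit();print('lid in tool',s,n)
P=cloud(c);q=P-p;m=(abs(q[...,2]+.009)<.012)&(np.hypot(q[...,0],q[...,1])<.09)&(np.hypot(q[...,0],q[...,1])>.04);print(np.median(P[m][:,2]))
```

```text
[ 0.60662108 -0.03931022  0.122353  ] [-6.51447369e-02  5.15946799e-01  1.22860953e-01  1.17794071e+00
  8.67849069e-04  2.48786954e-01] [-0.93983376  0.14339065 -0.95204933] [-0.03379315  0.12927012 -0.11489524] 162.01304314881492
lid in tool [ 0.6182737  -0.72879806 99.10123472] 829
0.11389794418154982
```

The lid plate top is at 0.114 m, so it is fully seated. Now turning it clockwise.

Emit:
{"method": "drive_tool", "body": {"slide": [[0,0,0],[0,0,0],[0,0,0],[0,0,0],[0,0,0],[0,0,0],[0,0,0],[0,0,0]], "rotation": [[0,0,0.05],[0,0,0.15],[0,0,0.3],[0,0,0.48],[0,0,0.66],[0,0,0.82],[0,0,0.94],[0,0,1]]}}

```text
clock: 31.1
eef_pos: [0.6068, -0.0394, 0.1224]
tool_rot: [0.397, 0.918, 0.0, -0.0]
ft_force: [-0.7, 0.1, -1.5]
grip_width: 0.0192
grasp_force: 59.0
```

Emit:
{"method": "drive_tool", "body": {"slide": [[0,0,0],[0,0,0],[0,0,0],[0,0,0],[0,0,0],[0,0,0],[0,0,0],[0,0,0]], "rotation": [[0,0,0.05],[0,0,0.15],[0,0,0.3],[0,0,0.48],[0,0,0.66],[0,0,0.82],[0,0,0.94],[0,0,1]]}}

```text
clock: 32.1
eef_pos: [0.6067, -0.0394, 0.1224]
tool_rot: [0.611, 0.791, 0.0, -0.0]
ft_force: [1.6, -1.2, -0.9]
grip_width: 0.0191
grasp_force: 59.0
```

Run:
```python
from h import *
p,r,o=cur();print(p,o['joint_pos'],o['ft_force'],o['ft_torque'],np.degrees(np.arctan2(*r.as_matrix()[[1,0],0])))
```

```text
[ 0.60673023 -0.039423    0.12236826] [-6.52589550e-02  5.15974342e-01  1.22948847e-01  1.17776448e+00
  7.49254212e-04  1.24989642e+00] [ 1.62007924 -1.15686665 -0.93883274] [-0.07359619 -0.00572584  0.0626859 ] 104.64715248406189
```

Emit:
{"method": "drive_tool", "body": {"slide": [[0,0,0],[0,0,0],[0,0,0],[0,0,0],[0,0,0],[0,0,0],[0,0,0],[0,0,0]], "rotation": [[0,0,0.1],[0,0,0.22],[0,0,0.35],[0,0,0.48],[0,0,0.59],[0,0,0.67],[0,0,0.72],[0,0,0.74]]}}

```text
clock: 33.1
eef_pos: [0.6058, -0.0391, 0.1222]
tool_rot: [0.745, 0.667, -0.0, -0.001]
ft_force: [-2.8, -0.3, 1.6]
grip_width: 0.0194
grasp_force: 67.1
```

Run:
```python
from h import *
p,r,o=cur();print(p,o['ft_force'],o['ft_torque'],np.degrees(np.arctan2(*r.as_matrix()[[1,0],0])))
```

```text
[ 0.60583953 -0.03909673  0.12221609] [-2.80032308 -0.34527758  1.64771371] [-0.01677593  0.82765067  1.97107674] 83.68850425682129
```

Torque rose to 2 N·m at about 78°, so the lid is at its stop. Releasing it.

Emit:
{"method": "drive_tool", "body": {"slide": [[0,0,0],[0,0,0],[0,0,0],[0,0,0],[0,0,0],[0,0,-0.08],[0,0,-0.22],[0,0,-0.4]], "rotation": [[0,0,0],[0,0,0],[0,0,0],[0,0,0],[0,0,0],[0,0,0],[0,0,0],[0,0,0]], "gripper": 1}}

```text
clock: 34.1
eef_pos: [0.6058, -0.0394, 0.2221]
tool_rot: [0.746, 0.666, -0.001, -0.001]
ft_force: [1.2, 0.4, 0.1]
grip_width: 0.0853
grasp_force: 0.0
```

Emit:
{"method": "drive_tool", "body": {"slide": [[0,0.05,-0.1],[0,0.15,-0.2],[0,0.3,-0.25],[0,0.5,-0.25],[0,0.7,-0.25],[0,0.85,-0.25],[0,0.95,-0.25],[0,1,-0.25]], "rotation": [[0,0,0],[0,0,0],[0,0,0],[0,0,0],[0,0,0],[0,0,0],[0,0,0],[0,0,0]]}}

```text
clock: 35.1
eef_pos: [0.794, -0.0628, 0.2529]
tool_rot: [0.746, 0.666, 0.022, 0.022]
ft_force: [0.5, 0.6, -0.5]
grip_width: 0.0856
grasp_force: 0.0
```

Run:
```python
from h import *
p,r,o=cur();print(p,o['joint_pos'])
c=cam('top');P=cloud(c);im=c['image']
cv2.imwrite('pics/top9.png',cv2.resize(im[150:350,80:480],(800,400))[:,:,::-1])
d=np.hypot(P[...,0]-.606,P[...,1]+.04);m=(d<.07)&(P[...,2]>.138)&(P[...,2]<.16)&(im.max(2)<70);q=(P[m][:,:2]*1000).astype(np.float32)
l=cv2.fitLine(q,cv2.DIST_L2,0,.01,.01).ravel();print('bar',m.sum(),np.degrees(np.arctan2(l[1],l[0])),np.median(P[m][:,2]))
A=P[(d>.04)&(d<.09)&(P[...,2]>.09)&(P[...,2]<.14)];print('plate z',np.median(A[:,2]))
```

```text
[ 0.79399848 -0.06283832  0.25287719] [-7.93282458e-02  9.54366855e-01  1.27543479e+00  1.82985011e+00
  9.21776607e-04  1.60472301e+00]Traceback (most recent call last):
  File "<stdin>", line 6, in <module>
cv2.error: OpenCV(4.12.0) /io/opencv/modules/imgproc/src/linefit.cpp:50: error: (-215:Assertion failed) count > 0 in function 'fitLine2D_wods'
```

View pics/top9.png

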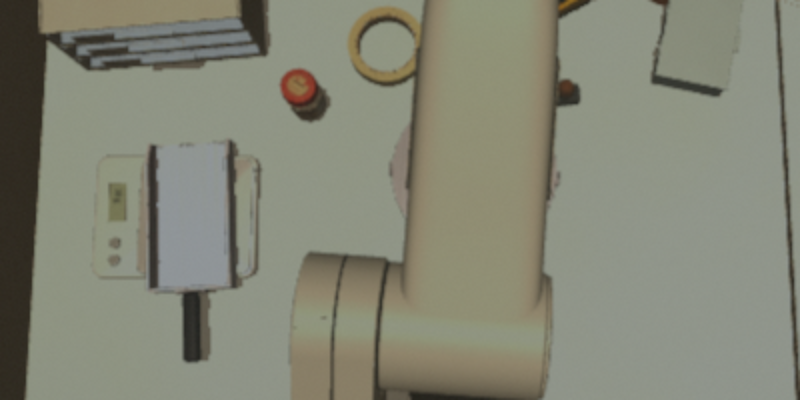

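The pan sits flat and centred on the scale, and the jar, stamp and packet are untouched. The arm hides the canister because I moved out in the wrong direction, so I'll come back and swing aside.

Emit:
{"method": "drive_tool", "body": {"slide": [[-0.05,-0.1,0],[-0.15,-0.25,0],[-0.3,-0.4,0],[-0.5,-0.55,0],[-0.7,-0.7,0],[-0.85,-0.85,0],[-0.95,-0.95,0],[-1,-1,0]], "rotation": [[0,0,0],[0,0,0],[0,0,0],[0,0,0],[0,0,0],[0,0,0],[0,0,0],[0,0,0]]}}

```text
clock: 36.15
eef_pos: [0.5167, -0.2845, 0.239]
tool_rot: [0.746, 0.665, 0.022, 0.024]
ft_force: [0.2, -0.3, 0.2]
grip_width: 0.0854
grasp_force: 0.0
```

Run:
```python
from h import *
p,r,o=cur();print(p,o['joint_pos'])
c=cam('top');P=cloud(c);im=c['image']
cv2.imwrite('pics/top10.png',cv2.resize(im[150:350,80:480],(800,400))[:,:,::-1])
d=np.hypot(P[...,0]-.606,P[...,1]+.04);m=(d<.06)&(P[...,2]>.138)&(P[...,2]<.16);q=(P[m][:,:2]*1000).astype(np.float32);print(m.sum())
A=P[(d>.04)&(d<.09)&(P[...,2]>.09)&(P[...,2]<.14)];print('plate z',np.median(A[:,2]))
if m.sum()>20:
  l=cv2.fitLine(q,cv2.DIST_L2,0,.01,.01).ravel();print('bar',np.degrees(np.arctan2(l[1],l[0])),np.median(P[m][:,2]))
m=(abs(P[...,0]-.56)<.13)&(abs(P[...,1]-.325)<.062)&(P[...,2]>.052)&(P[...,2]<.075);q=P[m];print('pan walls',cv2.minAreaRect((q[:,:2]*1000).astype(np.float32)))
f=(abs(P[...,0]-.566)<.08)&(abs(P[...,1]-.322)<.035);A=P[f];s=np.linalg.lstsq(np.c_[A[:,:2],np.ones(len(A))],A[:,2],rcond=None)[0];print('pan floor z, slopes deg',np.median(A[:,2]),np.degrees(s[:2]))
```

```text
[ 0.51666351 -0.28447923  0.2390176 ] [-0.51672478  0.37077254  0.20328082  1.34460144  0.02607143  1.16994143]
329
plate z 0.11365733669839972
bar 85.958626 0.14780110224814424
pan walls ((539.6354370117188, 318.9373474121094), (217.38632202148438, 106.13822937011719), 2.861224412918091)
pan floor z, slopes deg 0.019741040244246832 [ 0.05506309 -0.14079873]
```

View pics/top10.png

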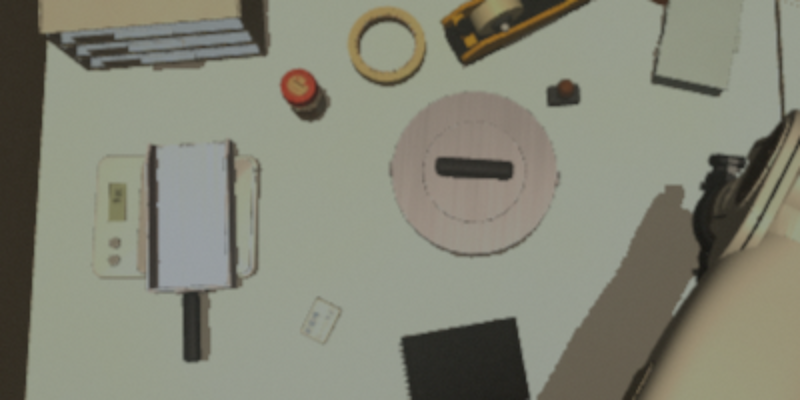

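The lid is down and turned 76° to its stop: its bar lies at 86° and the plate top is at 0.1137 m. The pan is flat on the scale and the bystanders are undisturbed, so I'm handing in.

```bash
python3 -c "
from workcell import bot
print(bot.job_done())"
```

```text
the job is handed in; nothing more can be done
None
```

Job handed in at about 36 s: the cookies are in the canister (two visible, the third taken to be under them as the pan was empty), the empty pan is flat on the middle of the scale's platform, and the lid is seated, turned 76° to its stop and released; I viewed 11 pictures, one over the limit of 10.

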